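# Carry the cut pipes over in fitting order

### The job

The four cut pipe pieces on the saw's aluminium rail stand in the order in which they will be fitted, number one next to the rail's red end, and only their places tell which is which. Move them all to the blue carry rack in the same order counted from its red end: the piece next to the rail's red end goes next to the carry rack's red end, and so on along the row. Keep them upright, and lower each one over its spigot until it stands right down on the rack before letting go; do not drop them on.

Things in the scene. Friction and masses are not known exactly. Their poses are not given: they have to be found in the camera images.
- galvanised_pipe: loose upright pale galvanised steel pipe, 42 mm outside, 37 mm bore, 118 mm tall, with a narrow black band near one end; a plain tube open at both ends, with a smooth round outside to grip. Origin: centre of its underside; z runs up along the tube. At the start it stands over a spigot of the rail.
- dark_pipe: loose upright dark brown steel pipe, 34 mm outside, 28 mm bore, 88 mm tall; a plain tube open at both ends, with a smooth round outside to grip. Origin: centre of its underside; z runs up along the tube. At the start it stands over a spigot of the rail.
- copper_tube: loose upright copper tube, 35 mm outside, 30 mm bore, 100 mm tall; a plain tube open at both ends, with a smooth round outside to grip. Origin: centre of its underside; z runs up along the tube. At the start it stands over a spigot of the rail.
- yellow_pipe: loose upright yellow-painted pipe with a bare steel rim at the top, 48 mm outside, 41 mm bore, 76 mm tall; a plain tube open at both ends, with a smooth round outside to grip. Origin: centre of its underside; z runs up along the tube. At the start it stands over a spigot of the rail.
- galvanised_pipe_block: fixed black block on the rail, 46 x 50 x 12 mm, that carries the galvanised pipe at the start (all four look alike). Origin: centre of its underside, on the rail's top; axes as the rail's. The tube rests on its top round an upright steel spigot, 12 mm in diameter and 42 mm tall with a tapered nose.
- dark_pipe_block: fixed black block on the rail, 46 x 50 x 12 mm, that carries the dark pipe at the start (all four look alike). Origin: centre of its underside, on the rail's top; axes as the rail's. The tube rests on its top round an upright steel spigot, 12 mm in diameter and 42 mm tall with a tapered nose.
- copper_tube_block: fixed black block on the rail, 46 x 50 x 12 mm, that carries the copper tube at the start (all four look alike). Origin: centre of its underside, on the rail's top; axes as the rail's. The tube rests on its top round an upright steel spigot, 12 mm in diameter and 42 mm tall with a tapered nose.
- yellow_pipe_block: fixed black block on the rail, 46 x 50 x 12 mm, that carries the yellow pipe at the start (all four look alike). Origin: centre of its underside, on the rail's top; axes as the rail's. The tube rests on its top round an upright steel spigot, 12 mm in diameter and 42 mm tall with a tapered nose.
- rail: fixed aluminium rail, 40 x 266 mm, carrying the four black blocks; one end cap red, the other black. Origin: centre of its underside, on the table; y runs along the row to the RED end. Places at y = +90 (first), +30, -30, -90 mm; which block is at which place varies. The tubes' undersides are 30 mm above the table here.
- carry_rack: fixed blue steel rack, 66 x 260 mm plus low handles; one end plate red, the other blue. Origin: centre of its underside, on the table; y runs along the row to the RED end. Places at y = +90 (first), +30, -30, -90 mm, each a 48 mm steel disc, top 18 mm above the table, with an upright spigot, 12 mm in diameter, tapered to 5 mm at its tip 60 mm above the table.
Things that resemble listed ones, but are neither listed nor needed, are in the scene too. Leave any purple or turquoise look-alike of the dark_pipe alone.

How it is judged:
At the end, for the whole second after the job is handed in: Each tube stands upright (0.08 rad) on the carry rack, over the spigot whose number from the red end is that of the tube's block on the rail: within 15 mm of the spigot along and across the rack, underside within 4 mm of the disc's top (18 mm above the table); all released and at rest (((y of galvanised_pipe_block in the frame of rail between 0.07 and 0.11 m and y of galvanised_pipe in the frame of carry_rack between 0.075 and 0.105 m) or (y of galvanised_pipe_block in the frame of rail between 0.01 and 0.05 m and y of galvanised_pipe in the frame of carry_rack between 0.015 and 0.045 m) or (y of galvanised_pipe_block in the frame of rail between -0.05 and -0.01 m and y of galvanised_pipe in the frame of carry_rack between -0.045 and -0.015 m) or (y of galvanised_pipe_block in the frame of rail between -0.11 and -0.07 m and y of galvanised_pipe in the frame of carry_rack between -0.105 and -0.075 m)) and x of galvanised_pipe in the frame of carry_rack between -0.015 and 0.015 m and z of galvanised_pipe in the frame of carry_rack between 0.014 and 0.022 m and angle between each of galvanised_pipe, dark_pipe, copper_tube, yellow_pipe's own z axis and vertical below 0.08 rad and linear speed of each of galvanised_pipe, dark_pipe, copper_tube, yellow_pipe below 0.02 m/s and contact force between each of galvanised_pipe, dark_pipe, copper_tube, yellow_pipe and the fingers below 0.05 N and ((y of dark_pipe_block in the frame of rail between 0.07 and 0.11 m and y of dark_pipe in the frame of carry_rack between 0.075 and 0.105 m) or (y of dark_pipe_block in the frame of rail between 0.01 and 0.05 m and y of dark_pipe in the frame of carry_rack between 0.015 and 0.045 m) or (y of dark_pipe_block in the frame of rail between -0.05 and -0.01 m and y of dark_pipe in the frame of carry_rack between -0.045 and -0.015 m) or (y of dark_pipe_block in the frame of rail between -0.11 and -0.07 m and y of dark_pipe in the frame of carry_rack between -0.105 and -0.075 m)) and x of dark_pipe in the frame of carry_rack between -0.015 and 0.015 m and z of dark_pipe in the frame of carry_rack between 0.014 and 0.022 m and ((y of copper_tube_block in the frame of rail between 0.07 and 0.11 m and y of copper_tube in the frame of carry_rack between 0.075 and 0.105 m) or (y of copper_tube_block in the frame of rail between 0.01 and 0.05 m and y of copper_tube in the frame of carry_rack between 0.015 and 0.045 m) or (y of copper_tube_block in the frame of rail between -0.05 and -0.01 m and y of copper_tube in the frame of carry_rack between -0.045 and -0.015 m) or (y of copper_tube_block in the frame of rail between -0.11 and -0.07 m and y of copper_tube in the frame of carry_rack between -0.105 and -0.075 m)) and x of copper_tube in the frame of carry_rack between -0.015 and 0.015 m and z of copper_tube in the frame of carry_rack between 0.014 and 0.022 m and ((y of yellow_pipe_block in the frame of rail between 0.07 and 0.11 m and y of yellow_pipe in the frame of carry_rack between 0.075 and 0.105 m) or (y of yellow_pipe_block in the frame of rail between 0.01 and 0.05 m and y of yellow_pipe in the frame of carry_rack between 0.015 and 0.045 m) or (y of yellow_pipe_block in the frame of rail between -0.05 and -0.01 m and y of yellow_pipe in the frame of carry_rack between -0.045 and -0.015 m) or (y of yellow_pipe_block in the frame of rail between -0.11 and -0.07 m and y of yellow_pipe in the frame of carry_rack between -0.105 and -0.075 m)) and x of yellow_pipe in the frame of carry_rack between -0.015 and 0.015 m and z of yellow_pipe in the frame of carry_rack between 0.014 and 0.022 m); the robot touches nothing.
It fails at once if a tube is knocked over or laid down (angle between any of galvanised_pipe, dark_pipe, copper_tube, yellow_pipe's own z axis and vertical above 0.7 rad).
It fails at once if a tube is dropped onto the carry rack (falls more than about 2 cm) ((linear speed of galvanised_pipe above 0.65 m/s and horizontal distance between galvanised_pipe and carry_rack below 0.13 m and z of galvanised_pipe in the frame of carry_rack below 0.045 m) or (linear speed of dark_pipe above 0.65 m/s and horizontal distance between dark_pipe and carry_rack below 0.13 m and z of dark_pipe in the frame of carry_rack below 0.045 m) or (linear speed of copper_tube above 0.65 m/s and horizontal distance between copper_tube and carry_rack below 0.13 m and z of copper_tube in the frame of carry_rack below 0.045 m) or (linear speed of yellow_pipe above 0.65 m/s and horizontal distance between yellow_pipe and carry_rack below 0.13 m and z of yellow_pipe in the frame of carry_rack below 0.045 m)).
It also fails if it takes over 106 s, if anything falls off the work surface, if the arm or the gripper's body presses on something with over 40 N, if the wrist force passes 120 N, or if a joint passes its speed limit or range.

### The arm

A 6-joint arm with a two-finger parallel gripper is mounted at the origin on a cart in front of the work surface, level with it; the furniture and walls round the work are solid. World frame = base frame: x ahead of the robot, y to its left, z up, the work surface at z = 0. Lengths are in m, angles in rad, forces in N, time in s.
With the tool pointing down it reaches from about 0.35 to 1 m from the base axis. Payload 7.1 kg.
Tool frame: the origin (TCP) lies midway between the tips of the shut fingers; the grasp point (between the pads) lies 19 mm behind it; z points along the fingers, y is the line along which they close (so a half turn about z gives the same grasp; the last joint's range is limited). The gripper opens to 85 mm and grips with 20 to 120 N. Pads are 22 mm wide; open, the fingers measure 114 mm over their backs; the gripper's body (76 mm by 85 mm) begins 54 mm behind the grasp point. The pads swing forward as they close: fully open they stand 13 mm farther back than shut.
Start: joints at [1.083, 0.423, 1.63, -0, 1.089, -0.019], TCP at [0.282, 0.558, 0.231] pointing down, gripper open.
Joint ranges: [-3, 3], [-0.9, 2.11], [0.09, 2.58], [-1.31, 4.45], [0.11, 2.69], [-2.54, 2.54]. Speed limits (rad/s): [2.39, 2.39, 3.01, 3.14, 3.14, 3.14].

### API

Orientations are given as a rotation vector (axis times angle).
In Python, from workcell import manip, vision gives the robot as it stands.
- The arm moves only by the shell command python3 -m pendant 'ROWS' [FORCE]. ROWS is JSON, one flat list of numbers, 5 for each row, row after row: the closure, from 0 (fully open) to 1 (shut), then the shift along the tool's x, y, z in cm, then the turn about the tool's z in degrees. In form: [hand, dx, dy, dz, turn, hand, dx, dy, dz, turn, ...]. A call has 1 to 5 rows; each row shifts and turns the commanded pose from where the row before left it, along the tool's axes as they then stand; what a row does not reach is not made up. A row lasts 1/8 s, in which the tool goes at most 62.5 mm and 10.7 degrees, less where a joint would pass 70% of its speed; a pose out of reach is approached as far as the arm can. A call with a gripper value outside its range is refused whole. The fingers move at their own pace and stop on an object; FORCE is the grip in N (left out, the last holds). Time passes only in rows, so rows that do not move let the fingers close. It gives the time, the measured TCP pose, the force, the opening and the grip force at its end, in the units of the state.
- manip.observe(): the state, without advancing time (a new reading comes with each control period).
- vision.grab_frame(name): name is "side" or "top" or "wrist"; returns a dict with "frame" (384x512x3 uint8, blue, green, red), "mtx" (3x3 intrinsics, pixels), "dist" ([k1, k2, p1, p2, k3] as OpenCV has them; the pictures are not rectified), "R" (3x3) and "t" (3): a world point X has camera coordinates R X + t. Camera axes: x right, y down, z forward; pixel columns grow to the right and rows downward; lengths in m; the calibration is good to about 2 mm. A picture is of the moment at which its call begins. There is no depth.
- manip.sign_off(): hands the job in; it is judged then, once.
Trained networks look in the newest picture that a camera, given by its name, has taken for a name from the list of things; names that differ only in an ending like _2 or _b are one class to them, and where a whole thing is asked for, a point or a joint stands for the part that bears it (a point fixed in the world has none). Each returns a list of dicts, best first, with "p" (0 to 1); they miss things now and then, are a little off and sometimes report something else, mostly with a low value. They report only what shows in the picture. A call takes as long as a camera call. They do not tell look-alikes from the thing itself.
- vision.spot_in(camera, name): "extent" ([left, top, right, bottom] in pixels, round what is visible of it).
- vision.tip_of(camera, name): "centre" ([row, column] in pixels: a listed point, or the origin of a listed thing).
The state is a dict: "time_s": time; "joints": joint angles; "qd": joint speeds; "tau": joint torques, N m; "ee_pos": TCP position; "tool_rot": TCP orientation; "force": force on the tool from outside, world axes, zero at the start; "moment": the same for the moment, N m; "opening": opening from 0.0 (shut) to 1.0 (fully open); "gripper_force": force on a finger pad.
Only numpy, scipy, OpenCV 4.12 (cv2) and the standard library are available. Lean on these libraries where they do the work, as an engineer would, in place of code of your own. Each camera call takes 0.05 s, during which the arm holds its last target. There are 200 camera calls.

## Working session

There is one attempt and no reset: what is moved stays moved. The work goes in short steps, Python scripts to look and compute and a shell command to move; the robot and the scene stay as the last step left them, time stands still between calls to the robot, and variables do not carry over. Pictures are saved under pics/ and viewed, at most 14 in all, crops included, and the job is handed in when it is done.

```bash
mkdir -p pics; cat > h.py <<'E'
import numpy as np, cv2
from workcell import manip, vision
def snap(n,fn=None):
    f=vision.grab_frame(n)
    if fn: cv2.imwrite('pics/'+fn,f['frame'])
    return f
def ray(f,uv):
    p=cv2.undistortPoints(np.array([[uv]],float),np.array(f['mtx']),np.array(f['dist']))[0,0]
    R=np.array(f['R']);t=np.array(f['t']).ravel()
    return -R.T@t, R.T@np.array([p[0],p[1],1.])
def onz(f,uv,z):
    c,d=ray(f,uv); return c+d*(z-c[2])/d[2]
def proj(f,X):
    R=np.array(f['R']); return cv2.projectPoints(np.array(X,float).reshape(-1,3),cv2.Rodrigues(R)[0],np.array(f['t'],float),np.array(f['mtx']),np.array(f['dist']))[0][:,0]
E
python3 - <<'E'
from h import *
f={n:snap(n,n+'0.png') for n in('side','top')}
cv2.imwrite('pics/both.png',np.hstack([cv2.resize(f[n]['frame'],(400,300)) for n in f]))
s=manip.observe();print(s['ee_pos'],s['tool_rot'],s['opening'])
for n in f:
  print(n,onz(f[n],(256,192),0), ray(f[n],(0,0))[0])
  for k in 'galvanised_pipe dark_pipe copper_tube yellow_pipe rail carry_rack'.split():
    print(k,[(np.round(d['extent']),round(d['p'],2)) for d in vision.spot_in(n,k)[:4]],[(np.round(d['centre'],1),round(d['p'],2)) for d in vision.tip_of(n,k)[:4]])
E
```

```text
[0.28211429 0.55712511 0.23059261] [-7.29607742e-01 -3.05531427e+00  2.22555426e-03] 0.9956240404254926
side [0.68299663 0.0680533  0.        ] [ 0.23365142 -0.64213844  0.50216261]
galvanised_pipe [(array([158., 170., 182., 228.]), 0.62)] [(array([222. , 173.2]), 0.64)]
dark_pipe [(array([290., 151., 305., 180.]), 0.79), (array([174., 196., 191., 241.]), 0.77), (array([264., 154., 277., 169.]), 0.54)] [(array([183.2, 268.2]), 0.7), (array([233.5, 184. ]), 0.68), (array([183.8, 297.2]), 0.63)]
copper_tube [(array([206., 218., 227., 277.]), 0.57)] [(array([263.2, 218.3]), 0.68)]
yellow_pipe [(array([188., 210., 211., 260.]), 0.75)] [(array([246.4, 202.4]), 0.89), (array([221.5, 174.4]), 0.51)]
rail [(array([158., 220., 239., 293.]), 0.61), (array([210., 183., 285., 256.]), 0.54)] [(array([253.1, 196.8]), 0.94), (array([263.8, 216.1]), 0.32)]
carry_rack [(array([211., 184., 283., 257.]), 0.72)] [(array([221.9, 242.9]), 0.81)]
top [ 0.61282812 -0.04972255  0.        ] [ 0.53830468 -0.04069672  0.99035282]
galvanised_pipe [] []
dark_pipe [(array([176., 116., 198., 138.]), 0.97), (array([198.,  78., 219., 109.]), 0.94), (array([246., 276., 262., 296.]), 0.81)] [(array([101.8, 213.7]), 0.87), (array([284.9, 252.2]), 0.74), (array([134. , 190.7]), 0.71)]
copper_tube [(array([306., 267., 333., 291.]), 0.75), (array([276., 268., 303., 297.]), 0.35), (array([202., 264., 341., 296.]), 0.32)] [(array([284.3, 225.2]), 0.69), (array([276.2, 314. ]), 0.59), (array([279.1, 315.5]), 0.25)]
yellow_pipe [(array([275., 271., 303., 296.]), 0.61), (array([305., 269., 333., 290.]), 0.28)] [(array([279.6, 289.2]), 0.65)]
rail [(array([200., 263., 340., 296.]), 0.96)] [(array([275.8, 269.6]), 0.67)]
carry_rack [(array([175., 182., 322., 229.]), 0.56)] [(array([208.3, 245.8]), 0.79)]
```

View pics/top0.png

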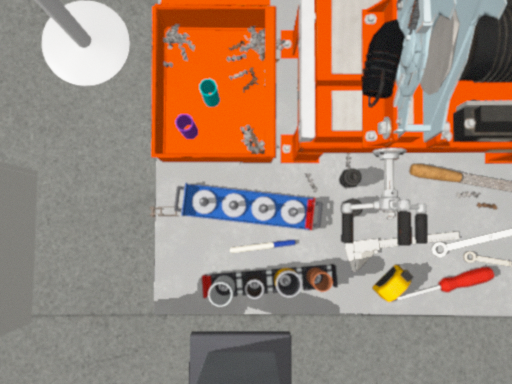

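View pics/side0.png

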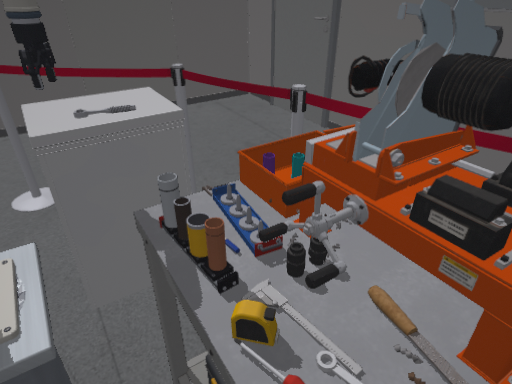

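The side view shows galvanised (170,200), dark (182,220), yellow (200,237) and copper (216,245) on the rail, with the rail's red cap at the galvanised end. In the top view the rack's red plate is at its right end (310,213), and the rail's red cap is at its left end (206,285).

Possible confusions: the purple (187,126) and turquoise (208,93) pipes in the orange tray are look-alikes of the dark pipe. The tape measure (393,283) is yellow, and the black rollers are at (405,228). The dark pipe I want is at (254,287), on the rail.

Next is one close crop to check.

```bash
python3 - <<'E'
from h import *
f=snap('top'); im=f['frame'][190:310,190:350]
cv2.imwrite('pics/crop.png',cv2.resize(im,None,fx=5,fy=5,interpolation=cv2.INTER_CUBIC))
for n,uv,z in [('galv',(221,291),.148),('dark',(254,287.5),.118),('yel',(288.5,283),.106),('cop',(319.5,278),.13)]: print(n,onz(f,uv,z))
for uv in [(204,202),(233,205),(264,208),(293,211)]: print(onz(f,uv,.018))
import json;np.savez('cam.npz',**{k:np.array(f[k]) for k in('mtx','dist','R','t')})
w=snap('wrist','w0.png')
E
```

```text
galv [0.43083976 0.01131091 0.148     ]
dark [ 0.43316838 -0.0455516   0.118     ]
yel [ 0.43987396 -0.1080368   0.106     ]
cop [ 0.45143663 -0.16086246  0.13      ]
[0.5909402  0.05495367 0.018     ]
[ 0.5850751  -0.00333793  0.018     ]
[ 0.57922287 -0.06575587  0.018     ]
[ 0.57336752 -0.12416017  0.018     ]
```

View pics/crop.png

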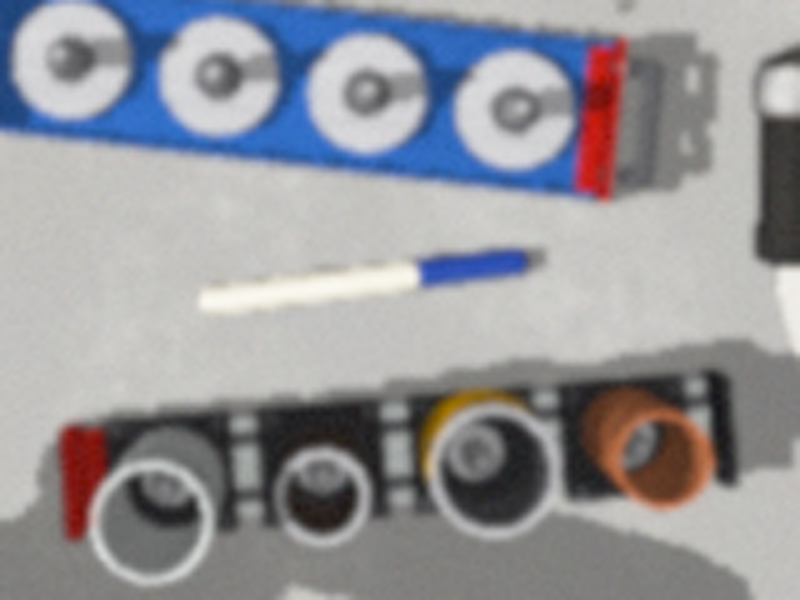

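The crop confirms the order from the rail's red cap: galvanised (152,520), dark (322,496), yellow (491,469), copper (668,455). The rack's red plate is on the right, so place 1 is the disc at (515,110), then (368,93), (220,76) and (72,60).

```bash
cat > plan.py <<'E'
from h import *
from scipy.spatial.transform import Rotation as Ro
f=dict(np.load('cam.npz'))
g=lambda a,z:onz(f,(a[0]/5+189.6,a[1]/5+189.6),z)[:2]
S=np.array([90,30,-30,-90])/1e3
def row(P):
    P=np.array(P);c=P.mean(0);d=(S[:,None]*(P-c)).sum(0);d/=np.linalg.norm(d)
    return c+S[:,None]*d,d,P
A,da,Pa=row([g((152,520),.148),g((322,496),.118),g((491,469),.106),g((668,455),.13)])
B,db,Pb=row([g(p,.018) for p in[(515,110),(368,93),(220,76),(72,60)]])
def delta(xy,z,yawdir):
    s=manip.observe();R=Ro.from_rotvec(s['tool_rot']).as_matrix()
    n=np.array([-yawdir[1],yawdir[0]]) # tool y should be along +-n
    a=[np.degrees(np.arctan2(*(R.T@np.r_[k*n,0])[[0,1]])) for k in(1,-1)]
    print('tcp',np.round(s['ee_pos'],4),'shift cm',np.round(100*(R.T@(np.r_[xy,z]-s['ee_pos'])),2),'turn options',-np.round(a,1),'t',s['time_s'],'j6',s['joints'][5],'op',s['opening'],'gf',s['gripper_force'],'F',np.round(s['force'],1), 'tilt',np.round(R[:,2],3))
E
python3 - <<'E'
from plan import *
print(np.round(A,4),np.round(A-Pa,4),da);print(np.round(B,4),np.round(B-Pb,4),db)
delta(A[0],.2,da)
print(Ro.from_rotvec(manip.observe()['tool_rot']).as_matrix())
E
```

```text
[[ 0.4255  0.0127]
 [ 0.4324 -0.0469]
 [ 0.4393 -0.1065]
 [ 0.4462 -0.1661]] [[-0.0009 -0.0003]
 [ 0.0015 -0.0013]
 [ 0.0002  0.0003]
 [-0.0007  0.0013]] [-0.11509188  0.99335485]
[[ 0.5722 -0.1237]
 [ 0.5788 -0.0641]
 [ 0.5853 -0.0044]
 [ 0.5919  0.0552]] [[ 0.     -0.0004]
 [-0.      0.0001]
 [-0.0002  0.0001]
 [ 0.0001  0.0002]] [-0.10939612 -0.99399823]
tcp [0.2824 0.5576 0.2314] shift cm [-37.39 -42.14   3.13] turn options [-123.5   56.5] t 1.4 j6 -0.019003442816138826 op 0.9966804132835939 gf 0.0 F [-0.   0.8  0.3] tilt [ 0.  0. -1.]
[[-8.92103543e-01  4.51831017e-01  2.73636458e-05]
 [ 4.51831018e-01  8.92103541e-01  6.03636737e-05]
 [ 2.86297479e-06  6.62143911e-05 -9.99999998e-01]]
```

```bash
python3 -m pendant '[0,-3.74,-4.21,0,0,0,-3.74,-4.21,0,0,0,-3.74,-4.21,0,0,0,-3.74,-4.21,0,0,0,-3.74,-4.21,0,0]' 50; python3 -m pendant '[0,-3.74,-4.21,0,0,0,-3.74,-4.21,0,0,0,-3.74,-4.21,0,0,0,-3.74,-4.21,0,9.4,0,0,0,0,9.4]'; python3 -m pendant '[0,0,0,0,9.4,0,0,0,0,9.4,0,0,0,0,9.4,0,0,0,0,9.5,0,0,0,0,0]'
python3 -c "
from plan import *
delta(A[0],.115,da);snap('wrist','w1.png')"
```

```text
time_s: 2.02
ee_pos: [0.3544, 0.2837, 0.2316]
tool_rot: [0.729, 3.055, 0.001]
force: [-0.2, 0.1, -0.2]
opening: 1.004
gripper_force: 0.0
time_s: 2.65
ee_pos: [0.4123, 0.0642, 0.2316]
tool_rot: [1.235, 2.888, 0.0]
force: [-1.0, 0.4, -0.3]
opening: 1.0
gripper_force: 0.0
time_s: 3.28
ee_pos: [0.4115, 0.0675, 0.2315]
tool_rot: [2.087, 2.348, 0.0]
force: [-0.0, -0.5, 0.5]
opening: 1.002
gripper_force: 0.0
tcp [0.4115 0.0675 0.2315] shift cm [-5.6   0.74 11.65] turn options [-1.799e+02  1.000e-01] t 3.275 j6 0.0166320806288843 op 1.0022233901328588 gf 0.0 F [-0.  -0.5  0.5] tilt [ 0.  0. -1.]
```

View pics/w1.png

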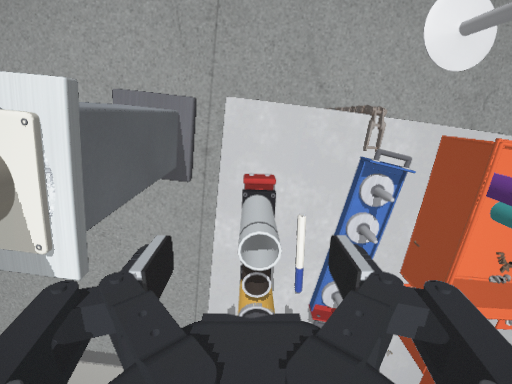

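The wrist picture shows the galvanised rim at (259,251) with the dark pipe at (257,285) below it, and the fingers are aligned across the row. I'll descend to the galvanised pipe.

```bash
python3 -m pendant '[0,-5.6,0.74,0,0,0,0,0,2,0,0,0,0,0,0]'; python3 -c "
from plan import *
delta(A[0],.105,da);f=snap('wrist','w2.png');print(proj(f,[[*A[0],.148],[*A[1],.118],[*A[0],.042]]))
d=vision.spot_in('wrist','galvanised_pipe');print(d[:2])"
```

```text
time_s: 3.7
ee_pos: [0.4243, 0.0123, 0.2104]
tool_rot: [-2.086, -2.346, 0.003]
force: [-0.5, 0.6, -0.2]
opening: 0.999
gripper_force: 0.0
tcp [0.4243 0.0123 0.2104] shift cm [ 0.03  0.15 10.54] turn options [-1.799e+02  1.000e-01] t 3.7 j6 -0.11646568444583787 op 0.9987224969635207 gf 0.0 F [-0.5  0.6 -0.2] tilt [-0.003  0.    -1.   ]
[[252.78543361 204.57350367]
 [252.33428229 251.89337074]
 [252.29250455 175.5476318 ]]
[{'extent': [224.7, 154.3, 277.5, 227.1], 'p': 0.87}, {'extent': [234.1, 149.3, 272.8, 187.6], 'p': 0.42}]
```

View pics/w2.png

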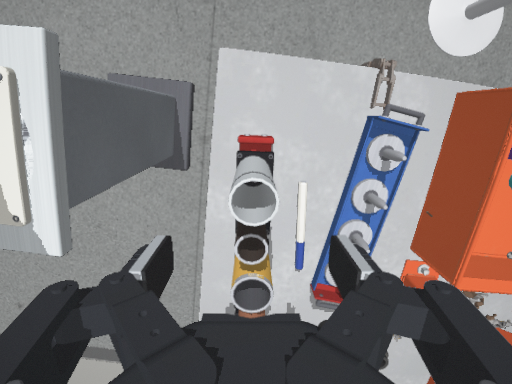

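Galvanised rim seen at (253,199) against a prediction of (253,205), about 4 mm towards the red end. I'll split the difference, descend and grip.

```bash
python3 -m pendant '[0,0.3,0.15,4,0,0,0,0,4,0,0,0,0,2.5,0,0,0,0,0,0,1,0,0,0,0]' 50;  python3 -m pendant '[1,0,0,0,0,1,0,0,0,0,1,0,0,0,0,1,0,0,0,0,1,0,0,0,0]' 50; python3 -c "
from plan import *
delta(A[0],.105,da)"
```

```text
time_s: 4.42
ee_pos: [0.4273, 0.0162, 0.1074]
tool_rot: [2.087, 2.347, 0.002]
force: [0.1, 0.4, -0.2]
opening: 0.818
gripper_force: 0.0
time_s: 5.05
ee_pos: [0.427, 0.0159, 0.1075]
tool_rot: [2.088, 2.345, 0.002]
force: [-1.3, 0.8, 7.3]
opening: 0.473
gripper_force: 49.1
tcp [0.427  0.0159 0.1075] shift cm [-0.29 -0.19  0.25] turn options [-180.    0.] t 5.05 j6 -0.1067113184702275 op 0.47277483457953107 gf 49.128644820302725 F [-1.3  0.8  7.3] tilt [ 0.002  0.    -1.   ]
```

```bash
python3 -m pendant '[1,0,0,-4,0,1,0,0,-4,0,1,0,0,-4,0,1,0,0,0,0]'; python3 -c "
from plan import *
delta(B[0],.0975,db)"
```

```text
time_s: 5.55
ee_pos: [0.4284, 0.0159, 0.2294]
tool_rot: [2.086, 2.342, 0.008]
force: [-1.1, -0.7, -3.8]
opening: 0.476
gripper_force: 52.2
tcp [0.4284 0.0159 0.2294] shift cm [-15.52  12.58  13.29] turn options [  12.9 -167.1] t 5.55 j6 -0.10668097367295791 op 0.4755796814843858 gf 52.16173745691776 F [-1.1 -0.7 -3.8] tilt [ 0.007  0.    -1.   ]
```

```bash
python3 -m pendant '[1,-3.88,3.15,0,0,1,-3.88,3.15,0,0,1,-3.88,3.15,0,0,1,-3.88,3.15,0,6.4,1,0,0,0,6.5]'; python3 -m pendant '[1,0,0,0,0,1,0,0,4,0,1,0,0,0,0]'; python3 -c "
from plan import *
delta(B[0],.0975,db);f=snap('wrist','w3.png');snap('side','s3.png')
print(proj(f,np.c_[B,[.06]*4]))"
```

```text
time_s: 6.18
ee_pos: [0.571, -0.1261, 0.2245]
tool_rot: [-2.346, -2.09, 0.001]
force: [-0.9, -1.0, -2.2]
opening: 0.474
gripper_force: 52.2
time_s: 6.55
ee_pos: [0.5663, -0.1226, 0.1832]
tool_rot: [-2.332, -2.096, 0.007]
force: [-0.2, -0.1, -2.4]
opening: 0.477
gripper_force: 52.1
tcp [ 0.5663 -0.1226  0.1832] shift cm [-0.06  0.66  8.56] turn options [   0.2 -179.8] t 6.55 j6 -0.1270971182785794 op 0.4766436944302641 gf 52.14992282912135 F [-0.2 -0.1 -2.4] tilt [-0.007  0.002 -1.   ]
[[257.65783001 186.09483308]
 [258.30148579 126.75977428]
 [258.98415068  60.30835445]
 [259.68592733 -13.09949424]]
```

View pics/w3.png

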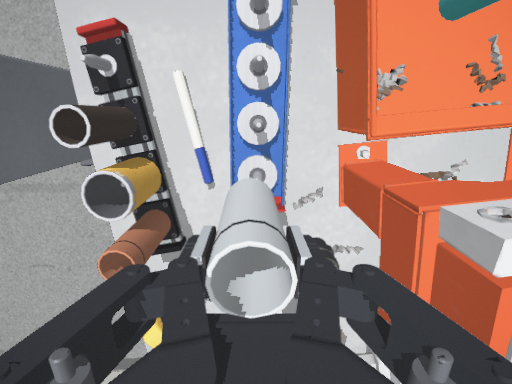

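The picture shows the galvanised pipe held upright above place 1. Spigot 2 is at (258,123) and spigot 3 at (258,65), within about 4 px of prediction. I'll correct and lower.

```bash
python3 -m pendant '[1,0,0.6,0,0,1,0,0,0,0,1,0,0,4,0,1,0,0,4,0,1,0,0,0,0]'; python3 -c "
from plan import *
delta(B[0],.0955,db)"
```

```text
time_s: 7.28
ee_pos: [0.5734, -0.1239, 0.1042]
tool_rot: [-2.336, -2.094, 0.005]
force: [-0.5, 0.6, -2.0]
opening: 0.475
gripper_force: 52.2
tcp [ 0.5734 -0.1239  0.1042] shift cm [ 0.   -0.12  0.87] turn options [   0. -180.] t 7.275 j6 -0.12397382423402717 op 0.4751892801806946 gf 52.1585170738399 F [-0.5  0.6 -2. ] tilt [-0.005  0.001 -1.   ]
```

```bash
python3 -m pendant '[1,0,0,0.5,0,1,0,0,0.2,0,1,0,0,0,0]'; python3 -m pendant '[1,0,0,0.15,0,1,0,0,0,0]';python3 -m pendant '[1,0,0,0.1,0,1,0,0,0,0]'
```

```text
time_s: 7.65
ee_pos: [0.5762, -0.1245, 0.1004]
tool_rot: [2.338, 2.096, 0.002]
force: [-0.1, -0.2, -3.3]
opening: 0.472
gripper_force: 52.2
time_s: 7.9
ee_pos: [0.5755, -0.1244, 0.098]
tool_rot: [2.339, 2.097, 0.0]
force: [0.0, -0.5, -2.7]
opening: 0.475
gripper_force: 52.2
time_s: 8.15
ee_pos: [0.5754, -0.1244, 0.0967]
tool_rot: [-2.339, -2.097, 0.0]
force: [0.1, 0.9, -2.6]
opening: 0.474
gripper_force: 52.2
```

```bash
python3 -m pendant '[1,0,0,0.1,0,1,0,0,0,0]';python3 -m pendant '[1,0,0,0.1,0,1,0,0,0,0]'; python3 -c "
from plan import *
delta(B[0],.0955,db)"
```

```text
time_s: 8.4
ee_pos: [0.5755, -0.1244, 0.0958]
tool_rot: [-2.339, -2.097, 0.0]
force: [-0.7, 0.2, -3.0]
opening: 0.476
gripper_force: 52.4
time_s: 8.65
ee_pos: [0.5756, -0.1244, 0.0956]
tool_rot: [2.339, 2.097, 0.0]
force: [-2.8, 1.1, 5.1]
opening: 0.474
gripper_force: 53.4
tcp [ 0.5756 -0.1244  0.0956] shift cm [ 0.03 -0.34  0.01] turn options [   0. -180.] t 8.65 j6 -0.12382194027360978 op 0.47393236699952335 gf 53.40065684169531 F [-2.8  1.1  5.1] tilt [ 0. -0. -1.]
```

Contact came at the predicted height. Release and rise.

```bash
python3 -m pendant '[0.4,0,0,0,0,0.3,0,0,0,0,0,0,0,0,0,0,0,0,0,0,0,0,0,0,0]'; python3 -m pendant '[0,0,0,-3,0,0,0,0,-5,0,0,0,0,-5,0,0,0,0,0,0]'; python3 -c "
from plan import *
delta(A[1],.09,da);f=snap('wrist','w4.png');snap('side','s4.png')
print(proj(f,[[*B[0],.136],[*A[1],.118],[*A[2],.106],[*A[3],.13]]))"
```

```text
time_s: 9.28
ee_pos: [0.5755, -0.1244, 0.0948]
tool_rot: [-2.339, -2.097, 0.0]
force: [0.2, 0.0, -0.2]
opening: 0.999
gripper_force: 0.0
time_s: 9.78
ee_pos: [0.5781, -0.125, 0.2293]
tool_rot: [2.334, 2.092, 0.008]
force: [-0.3, 0.1, -0.1]
opening: 1.0
gripper_force: 0.0
tcp [ 0.5781 -0.125   0.2293] shift cm [  6.2  -15.45  13.8 ] turn options [167.1 -12.9] t 9.775 j6 -0.12383959966550996 op 0.9999987986730654 gf 0.0 F [-0.3  0.1 -0.1] tilt [ 0.008 -0.002 -1.   ]
[[243.74016057 193.13825774]
 [ 87.25970224 125.74001399]
 [115.49108139 182.62591201]
 [125.5624474  244.27602042]]
```

View pics/w4.png

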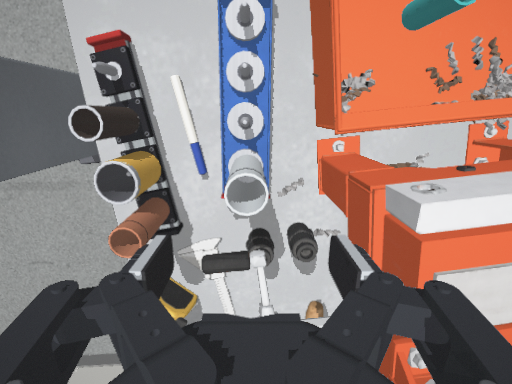

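The galvanised pipe stands on place 1, with its rim at (247,192). Dark (87,122), yellow (117,178) and copper (130,240) are all within about 4 px of prediction. On to the dark pipe.

```bash
python3 -m pendant '[0,2.1,-5.1,0,0,0,2.1,-5.1,0,0,0,2.1,-5.1,0,-6.4,0,0,0,0,-6.5,0,0,0,0,0]'; python3 -m pendant '[0,0,0,0,0]'; python3 -c "
from plan import *
delta(A[1],.083,da)"
```

```text
time_s: 10.5
ee_pos: [0.4293, -0.0448, 0.2239]
tool_rot: [-2.089, -2.345, 0.002]
force: [-0.1, -0.0, -0.9]
opening: 0.999
gripper_force: 0.0
time_s: 10.62
ee_pos: [0.4304, -0.0452, 0.2242]
tool_rot: [-2.091, -2.343, 0.001]
force: [-0.3, 0.4, 1.1]
opening: 0.997
gripper_force: 0.0
tcp [ 0.4304 -0.0452  0.2242] shift cm [-0.19  0.2  14.12] turn options [ 1.799e+02 -1.000e-01] t 10.625 j6 -0.24567301708310738 op 0.996918220510661 gf 0.0 F [-0.3  0.4  1.1] tilt [-0.001  0.    -1.   ]
```

```bash
python3 -m pendant '[0,0,0.2,4.5,0,0,0,0,4.5,0,0,0,0,4.5,0,0,0,0,0.5,0,0.3,0,0,0,0]'; python3 -m pendant '[1,0,0,0,0,1,0,0,0,0,1,0,0,0,0,1,0,0,0,0,1,0,0,0,0]' 50; python3 -c "
from plan import *
delta(A[1],.083,da)"
```

```text
time_s: 11.25
ee_pos: [0.4327, -0.045, 0.0851]
tool_rot: [-2.09, -2.345, 0.0]
force: [0.2, -0.6, 0.4]
opening: 0.816
gripper_force: 0.0
time_s: 11.88
ee_pos: [0.4331, -0.045, 0.0862]
tool_rot: [2.088, 2.345, 0.002]
force: [-1.5, -1.1, 7.6]
opening: 0.374
gripper_force: 48.7
tcp [ 0.4331 -0.045   0.0862] shift cm [-0.18 -0.09  0.32] turn options [-180.    0.] t 11.875 j6 -0.24653916527063519 op 0.37447872519153513 gf 48.74404212925583 F [-1.5 -1.1  7.6] tilt [ 0.002 -0.    -1.   ]
```

```bash
python3 -m pendant '[1,0,0,-4,0,1,0,0,-4,0,1,0,0,-4,0,1,0,0,0,0]'; python3 -c "
from plan import *
delta(B[1],.0745,db)"
```

```text
time_s: 12.38
ee_pos: [0.4343, -0.0451, 0.2082]
tool_rot: [2.085, 2.342, 0.007]
force: [0.7, -0.4, -2.4]
opening: 0.374
gripper_force: 50.8
tcp [ 0.4343 -0.0451  0.2082] shift cm [-3.53 14.03 13.48] turn options [  12.9 -167.1] t 12.375 j6 -0.2465626675909827 op 0.3743070279098847 gf 50.81839403224876 F [ 0.7 -0.4 -2.4] tilt [ 0.008 -0.001 -1.   ]
```

```bash
python3 -m pendant '[1,-1.17,4.7,0,0,1,-1.17,4.7,0,0,1,-1.17,4.7,0,6.4,1,0,0,0,6.5,1,0,0,0,0]'; python3 -m pendant '[1,0,0,4,0,1,0,0,4,0,1,0,0,3,0,1,0,0,0,0]'; python3 -c "
from plan import *
delta(B[1],.0742,db)"
```

```text
time_s: 13.0
ee_pos: [0.5756, -0.0633, 0.2033]
tool_rot: [-2.337, -2.097, 0.003]
force: [-0.5, -0.6, -2.3]
opening: 0.373
gripper_force: 50.7
time_s: 13.5
ee_pos: [0.574, -0.0631, 0.0926]
tool_rot: [-2.335, -2.097, 0.005]
force: [0.9, 0.3, -1.9]
opening: 0.376
gripper_force: 51.2
tcp [ 0.574  -0.0631  0.0926] shift cm [-0.05  0.49  1.84] turn options [ 1.000e-01 -1.799e+02] t 13.5 j6 -0.022829477309267727 op 0.3761364879221934 gf 51.19315923540853 F [ 0.9  0.3 -1.9] tilt [-0.005  0.001 -1.   ]
```

```bash
python3 -m pendant '[1,0,0.2,0.8,0,1,0,0,0.4,0,1,0,0,0.2,0,1,0,0,0,0]'; python3 -m pendant '[1,0,0,0.15,0,1,0,0,0,0]'; python3 -m pendant '[1,0,0,0.1,0,1,0,0,0,0]'
```

```text
time_s: 14.0
ee_pos: [0.5785, -0.0636, 0.0812]
tool_rot: [2.339, 2.097, 0.0]
force: [0.1, 0.8, -1.8]
opening: 0.371
gripper_force: 51.2
time_s: 14.25
ee_pos: [0.5783, -0.0636, 0.0794]
tool_rot: [2.339, 2.097, 0.0]
force: [-0.5, -0.1, -1.8]
opening: 0.374
gripper_force: 51.2
time_s: 14.5
ee_pos: [0.5783, -0.0637, 0.0782]
tool_rot: [-2.339, -2.097, 0.0]
force: [-0.5, -0.9, -2.4]
opening: 0.375
gripper_force: 51.2
```

```bash
python3 -m pendant '[1,0,0,0.25,0,1,0,0,0,0]'; python3 -m pendant '[1,0,0,0.15,0,1,0,0,0,0]'; python3 -m pendant '[1,0,0,0.1,0,1,0,0,0,0]'
```

```text
time_s: 14.75
ee_pos: [0.5782, -0.0636, 0.0755]
tool_rot: [-2.339, -2.097, 0.0]
force: [-0.3, -0.6, -0.8]
opening: 0.374
gripper_force: 51.2
time_s: 15.0
ee_pos: [0.5784, -0.0636, 0.0744]
tool_rot: [2.339, 2.097, 0.0]
force: [-1.2, -0.0, 0.3]
opening: 0.378
gripper_force: 51.4
time_s: 15.25
ee_pos: [0.5785, -0.0636, 0.0743]
tool_rot: [2.339, 2.097, 0.0]
force: [-3.2, 0.8, 8.4]
opening: 0.376
gripper_force: 52.6
```

```bash
python3 -m pendant '[0.5,0,0,0,0,0.3,0,0,0,0,0,0,0,0,0,0,0,0,0,0,0,0,0,0,0]'; python3 -m pendant '[0,0,0,-3,0,0,0,0,-5,0,0,0,0,-5,0,0,0,0,0,0]'; python3 -m pendant '[0,0,0,0,0]'; python3 -c "
from plan import *
delta(A[2],.083,da)"
```

```text
time_s: 15.88
ee_pos: [0.5783, -0.0636, 0.0732]
tool_rot: [-2.339, -2.097, 0.0]
force: [-1.1, -0.3, -1.2]
opening: 0.999
gripper_force: 0.0
time_s: 16.38
ee_pos: [0.5811, -0.064, 0.2077]
tool_rot: [2.335, 2.093, 0.009]
force: [-0.3, 0.0, -0.9]
opening: 0.995
gripper_force: 0.0
time_s: 16.5
ee_pos: [0.5779, -0.0635, 0.2029]
tool_rot: [-2.339, -2.097, 0.0]
force: [0.2, -0.4, -0.1]
opening: 0.999
gripper_force: 0.0
tcp [ 0.5779 -0.0635  0.2029] shift cm [ -5.78 -13.3   12.  ] turn options [167.1 -12.9] t 16.5 j6 -0.0207557902727867 op 0.9988285793024672 gf 0.0 F [ 0.2 -0.4 -0.1] tilt [-0.  0. -1.]
```

```bash
python3 -m pendant '[0,-1.9,-4.43,0,0,0,-1.9,-4.43,0,0,0,-1.9,-4.43,0,-6.4,0,0,0,0,-6.5,0,0,0,0,0]'; python3 -m pendant '[0,0,0,0,0]'; python3 -c "
from plan import *
delta(A[2],.07,da);f=snap('wrist','w5.png')
print(proj(f,[[*A[2],.106],[*A[3],.13]]),[d['extent'] for d in vision.spot_in('wrist','yellow_pipe')])"
```

```text
time_s: 17.12
ee_pos: [0.439, -0.1058, 0.2021]
tool_rot: [-2.09, -2.343, 0.002]
force: [0.0, -0.4, 0.2]
opening: 0.997
gripper_force: 0.0
time_s: 17.25
ee_pos: [0.44, -0.1056, 0.2026]
tool_rot: [-2.091, -2.343, 0.001]
force: [-0.4, 0.4, 0.1]
opening: 0.998
gripper_force: 0.0
tcp [ 0.44   -0.1056  0.2026] shift cm [-0.08 -0.06 13.26] turn options [ 1.799e+02 -1.000e-01] t 17.25 j6 -0.37590499779701647 op 0.9976227299334943 gf 0.0 F [-0.4  0.4  0.1] tilt [-0.001  0.    -1.   ]
[[250.26145568 193.73475038]
 [250.29465924 263.67161023]] [[223.2, 157.8, 272.2, 219.6]]
```

View pics/w5.png

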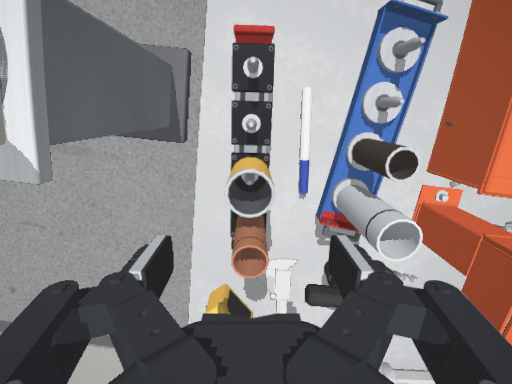

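Galvanised and dark stand upright on places 1 and 2, with rims at (397,238) and (402,163). The yellow rim is at (250,191) against a prediction of (250,194), so it is centred. I'll descend and grip.

```bash
python3 -m pendant '[0,0.2,0,4.5,0,0,0,0,4.5,0,0,0,0,4,0,0,0,0,0.2,0,0.2,0,0,0,0]'; python3 -m pendant '[1,0,0,0,0,1,0,0,0,0,1,0,0,0,0,1,0,0,0,0,1,0,0,0,0]' 50; python3 -c "
from plan import *
delta(A[2],.07,da)"; python3 -m pendant '[1,0,0,-4,0,1,0,0,-4,0,1,0,0,-4,0,1,0,0,0,0,1,0,0,0,0]';  python3 -c "
from plan import *
delta(B[2],.06,db)"
```

```text
time_s: 17.98
ee_pos: [0.4405, -0.1039, 0.0719]
tool_rot: [2.089, 2.346, 0.0]
force: [0.1, -0.3, -0.7]
opening: 0.819
gripper_force: 0.0
time_s: 18.6
ee_pos: [0.4407, -0.1041, 0.073]
tool_rot: [2.088, 2.344, 0.002]
force: [-2.3, -0.0, 6.0]
opening: 0.553
gripper_force: 50.2
tcp [ 0.4407 -0.1041  0.073 ] shift cm [-0.22 -0.16  0.3 ] turn options [-180.    0.] t 18.6 j6 -0.3739222658968585 op 0.5528254506706154 gf 50.15209518118354 F [-2.3 -0.   6. ] tilt [ 0.003 -0.001 -1.   ]
time_s: 19.23
ee_pos: [0.4392, -0.1036, 0.1911]
tool_rot: [-2.089, -2.346, -0.0]
force: [-1.1, 0.5, -3.4]
opening: 0.554
gripper_force: 53.3
tcp [ 0.4392 -0.1036  0.1911] shift cm [ 8.16 15.66 13.11] turn options [  12.9 -167.1] t 19.225 j6 -0.3739872715958814 op 0.5544799117173199 gf 53.298209692002274 F [-1.1  0.5 -3.4] tilt [ 0.  0. -1.]
```

```bash
python3 -m pendant '[1,2.72,5.25,0,0,1,2.72,5.25,0,0,1,2.72,5.25,0,6.4,1,0,0,0,6.5,1,0,0,0,0]'; python3 -m pendant '[1,0,0,4,0,1,0,0,4,0,1,0,0,3,0,1,0,0,0,0]'; python3 -c "
from plan import *
delta(B[2],.061,db)"
```

```text
time_s: 19.85
ee_pos: [0.5855, -0.0041, 0.1888]
tool_rot: [-2.335, -2.097, 0.005]
force: [0.2, 0.1, -2.9]
opening: 0.556
gripper_force: 53.7
time_s: 20.35
ee_pos: [0.5835, -0.005, 0.0783]
tool_rot: [-2.335, -2.095, 0.008]
force: [-0.2, 0.1, -2.6]
opening: 0.556
gripper_force: 53.6
tcp [ 0.5835 -0.005   0.0783] shift cm [0.08 0.19 1.73] turn options [ 1.000e-01 -1.799e+02] t 20.35 j6 0.07918387498636832 op 0.5558091873422735 gf 53.616625469585415 F [-0.2  0.1 -2.6] tilt [-0.007  0.    -1.   ]
```

```bash
python3 -m pendant '[1,0,-0.1,0.8,0,1,0,0,0.6,0,1,0,0,0,0,1,0,0,0,0]'; python3 -m pendant '[1,0,0,0.15,0,1,0,0,0,0]'; python3 -m pendant '[1,0,0,0.15,0,1,0,0,0,0]'
```

```text
time_s: 20.85
ee_pos: [0.5862, -0.0044, 0.0679]
tool_rot: [2.339, 2.097, 0.001]
force: [0.9, 0.3, -3.4]
opening: 0.555
gripper_force: 53.7
time_s: 21.1
ee_pos: [0.5858, -0.0044, 0.0659]
tool_rot: [2.339, 2.097, 0.0]
force: [0.6, 0.6, -3.9]
opening: 0.548
gripper_force: 53.7
time_s: 21.35
ee_pos: [0.5857, -0.0044, 0.0642]
tool_rot: [-2.339, -2.097, 0.0]
force: [0.4, 0.3, -3.9]
opening: 0.557
gripper_force: 53.7
```

```bash
python3 -m pendant '[1,0,0,0.2,0,1,0,0,0,0]'; python3 -m pendant '[1,0,0,0.15,0,1,0,0,0,0]'; python3 -m pendant '[1,0,0,0.1,0,1,0,0,0,0]'
```

```text
time_s: 21.6
ee_pos: [0.5857, -0.0044, 0.0621]
tool_rot: [-2.339, -2.097, 0.0]
force: [-0.2, -0.5, -2.6]
opening: 0.558
gripper_force: 53.7
time_s: 21.85
ee_pos: [0.5859, -0.0044, 0.0612]
tool_rot: [2.339, 2.097, 0.0]
force: [-2.7, 0.3, 2.3]
opening: 0.555
gripper_force: 54.1
time_s: 22.1
ee_pos: [0.586, -0.0045, 0.0611]
tool_rot: [2.339, 2.097, 0.0]
force: [-5.5, -0.1, 11.1]
opening: 0.559
gripper_force: 54.9
```

Seated. Release and rise.

```bash
python3 -m pendant '[0.35,0,0,0,0,0.2,0,0,0,0,0,0,0,0,0,0,0,0,0,0,0,0,0,0,0]'; python3 -m pendant '[0,0,0,-4,0,0,0,0,-5,0,0,0,0,-5,0,0,0,0,0,0,0,0,0,0,0]'; python3 -c "
from plan import *
delta(A[3],.09,da)"
```

```text
time_s: 22.72
ee_pos: [0.5858, -0.0044, 0.0597]
tool_rot: [-2.339, -2.097, 0.0]
force: [-0.2, -0.8, -0.3]
opening: 0.999
gripper_force: 0.0
time_s: 23.35
ee_pos: [0.5853, -0.0044, 0.1994]
tool_rot: [-2.339, -2.097, 0.001]
force: [-0.1, -0.3, -0.4]
opening: 0.999
gripper_force: 0.0
tcp [ 0.5853 -0.0044  0.1994] shift cm [-17.58 -12.06  10.95] turn options [167.1 -12.9] t 23.35 j6 0.08135481924706155 op 0.9989135318544544 gf 0.0 F [-0.1 -0.3 -0.4] tilt [-0.001  0.    -1.   ]
```

```bash
python3 -m pendant '[0,-4.35,-3.02,0,0,0,-4.35,-3.02,0,0,0,-4.35,-3.02,0,0,0,-4.35,-3.02,0,-6.4,0,0,0,0,-6.5]'; python3 -m pendant '[0,0,0,0,0,0,0,0,0,0]'; python3 -c "
from plan import *
delta(A[3],.092,da);f=snap('wrist','w6.png')
print(proj(f,[[*A[3],.13]]),[d['extent'] for d in vision.spot_in('wrist','copper_tube')])"
```

```text
time_s: 23.98
ee_pos: [0.4432, -0.1657, 0.1979]
tool_rot: [-2.086, -2.343, 0.003]
force: [0.5, -0.3, 0.0]
opening: 1.0
gripper_force: 0.0
time_s: 24.22
ee_pos: [0.4466, -0.1638, 0.1989]
tool_rot: [-2.09, -2.344, 0.001]
force: [-0.3, -0.0, 0.2]
opening: 1.001
gripper_force: 0.0
tcp [ 0.4466 -0.1638  0.1989] shift cm [-0.23 -0.04 10.69] turn options [ 1.799e+02 -1.000e-01] t 24.225 j6 -0.4909387141774046 op 1.0010433466706128 gf 0.0 F [-0.3 -0.   0.2] tilt [-0.002  0.001 -1.   ]
[[250.45421678 204.95500175]] [[231.1, 163.4, 269.8, 220.2], [234.6, 34.9, 272.5, 152.6]]
```

View pics/w6.png

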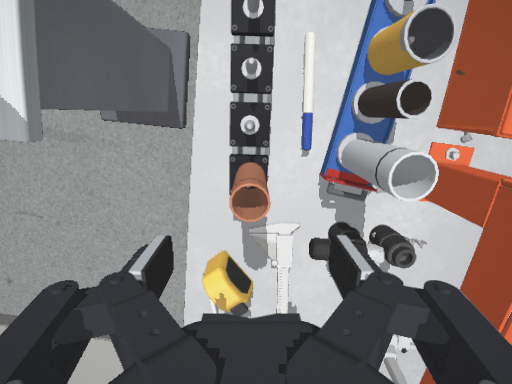

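The copper rim at (250,200) is centred, and the other three stand on the rack, with yellow at (427,35) on place 3. Descend and grip.

```bash
python3 -m pendant '[0,0,0,4,0,0,0,0,4,0,0,0,0,2.2,0,0,0,0,0.2,0,0.2,0,0,0,0]'; python3 -m pendant '[1,0,0,0,0,1,0,0,0,0,1,0,0,0,0,1,0,0,0,0,1,0,0,0,0]' 50; python3 -c "
from plan import *
delta(A[3],.092,da)"; python3 -m pendant '[1,0,0,-4,0,1,0,0,-4,0,1,0,0,-4,0,1,0,0,0,0,1,0,0,0,0]';  python3 -c "
from plan import *
delta(B[3],.08,db)"
```

```text
time_s: 24.95
ee_pos: [0.4473, -0.1641, 0.0963]
tool_rot: [2.088, 2.346, 0.0]
force: [-0.3, -0.4, -0.4]
opening: 0.814
gripper_force: 0.0
time_s: 25.58
ee_pos: [0.4472, -0.1645, 0.0969]
tool_rot: [2.088, 2.345, 0.001]
force: [-2.3, 0.0, 7.1]
opening: 0.4
gripper_force: 49.0
tcp [ 0.4472 -0.1645  0.0969] shift cm [-0.14 -0.11  0.49] turn options [-180.    0.] t 25.575 j6 -0.49307996564720735 op 0.4000886472305999 gf 48.956287102773786 F [-2.3  0.   7.1] tilt [ 0.001 -0.001 -1.   ]
time_s: 26.2
ee_pos: [0.4462, -0.164, 0.2155]
tool_rot: [-2.089, -2.346, 0.0]
force: [-0.6, -0.6, -1.4]
opening: 0.405
gripper_force: 50.4
tcp [ 0.4462 -0.164   0.2155] shift cm [20.09 17.01 13.54] turn options [  12.9 -167.1] t 26.2 j6 -0.4931171622191801 op 0.4047428183333544 gf 50.36156013607979 F [-0.6 -0.6 -1.4] tilt [-0.  0. -1.]
```

```bash
python3 -m pendant '[1,4.02,3.41,0,0,1,4.02,3.41,0,0,1,4.02,3.41,0,0,1,4.02,3.41,0,0,1,4.02,3.41,0,6.4]'; python3 -m pendant '[1,0,0,0,6.5,1,0,0,0,0,1,0,0,0,0]'; python3 -m pendant '[1,0,0,4,0,1,0,0,4,0,1,0,0,3,0,1,0,0,0,0,1,0,0,0,0]'; python3 -c "
from plan import *
delta(B[3],.085,db)"
```

```text
time_s: 26.82
ee_pos: [0.5925, 0.0566, 0.2136]
tool_rot: [-2.218, -2.222, 0.004]
force: [-0.2, -0.4, -1.3]
opening: 0.402
gripper_force: 50.4
time_s: 27.2
ee_pos: [0.592, 0.0546, 0.2146]
tool_rot: [-2.337, -2.098, 0.003]
force: [-0.4, 0.3, -0.9]
opening: 0.398
gripper_force: 50.5
time_s: 27.82
ee_pos: [0.5935, 0.0547, 0.1068]
tool_rot: [2.339, 2.096, 0.001]
force: [0.5, -0.1, -0.6]
opening: 0.404
gripper_force: 50.5
tcp [0.5935 0.0547 0.1068] shift cm [ 0.03 -0.17  2.18] turn options [   0. -180.] t 27.825 j6 0.1813238716989116 op 0.40442276106073466 gf 50.475058536976576 F [ 0.5 -0.1 -0.6] tilt [ 0.001  0.    -1.   ]
```

```bash
python3 -m pendant '[1,0,-0.1,1.0,0,1,0,0,0.7,0,1,0,0,0,0,1,0,0,0,0]'; python3 -m pendant '[1,0,0,0.15,0,1,0,0,0,0]'; python3 -m pendant '[1,0,0,0.15,0,1,0,0,0,0]'; python3 -m pendant '[1,0,0,0.1,0,1,0,0,0,0]'
```

```text
time_s: 28.32
ee_pos: [0.592, 0.0553, 0.0889]
tool_rot: [2.339, 2.097, 0.0]
force: [-0.5, -0.6, -1.9]
opening: 0.402
gripper_force: 50.5
time_s: 28.58
ee_pos: [0.5919, 0.0552, 0.0873]
tool_rot: [2.339, 2.097, -0.0]
force: [0.5, 0.0, -1.5]
opening: 0.399
gripper_force: 50.5
time_s: 28.82
ee_pos: [0.5918, 0.0552, 0.0857]
tool_rot: [-2.339, -2.097, 0.0]
force: [-0.6, 0.1, -2.3]
opening: 0.406
gripper_force: 50.5
time_s: 29.08
ee_pos: [0.592, 0.0553, 0.0851]
tool_rot: [2.339, 2.097, 0.0]
force: [-0.4, 0.8, 1.4]
opening: 0.403
gripper_force: 50.8
```

Contact at 0.0851 as predicted. One more millimetre, then release, rise and check.

```bash
python3 -m pendant '[1,0,0,0.05,0,1,0,0,0,0]'; python3 -m pendant '[0.5,0,0,0,0,0.3,0,0,0,0,0,0,0,0,0,0,0,0,0,0,0,0,0,0,0]'; python3 -m pendant '[0,0,0,-4,0,0,0,0,-5,0,0,0,0,-5,0,0,0,0,0,0,0,0,0,0,0]'; python3 -m pendant '[0,5,0,0,0,0,5,0,0,0,0,5,0,0,0,0,0,0,0,0,0,0,0,0,0]'; python3 -c "
from plan import *
f=snap('top');s=snap('side')
cv2.imwrite('pics/end.png',np.hstack([cv2.resize(g,(400,400)) for g in(f['frame'][150:270,160:350],s['frame'][130:290,140:320])]))
tops=np.c_[B,[.136,.106,.094,.118]]
print(proj(f,tops),proj(s,tops))"
```

```text
time_s: 29.32
ee_pos: [0.592, 0.0553, 0.085]
tool_rot: [2.339, 2.097, 0.001]
force: [-1.9, 0.3, 6.1]
opening: 0.402
gripper_force: 51.3
time_s: 29.95
ee_pos: [0.5919, 0.0553, 0.0843]
tool_rot: [-2.339, -2.097, 0.0]
force: [-0.3, 0.1, 0.2]
opening: 0.999
gripper_force: 0.0
time_s: 30.58
ee_pos: [0.5914, 0.0552, 0.224]
tool_rot: [-2.339, -2.097, 0.0]
force: [0.1, 0.8, -1.4]
opening: 1.005
gripper_force: 0.0
time_s: 31.2
ee_pos: [0.6072, 0.2039, 0.2225]
tool_rot: [-2.338, -2.097, 0.005]
force: [0.8, 0.4, -0.8]
opening: 1.002
gripper_force: 0.0
[[298.47583937 209.27115832]
 [264.33113639 206.22876445]
 [232.03721735 202.89106364]
 [198.43605764 198.4584961 ]] [[260.36835152 190.37590227]
 [248.09582681 189.74308423]
 [237.36510521 182.62029121]
 [227.19647806 163.4100904 ]]
```

View pics/end.png

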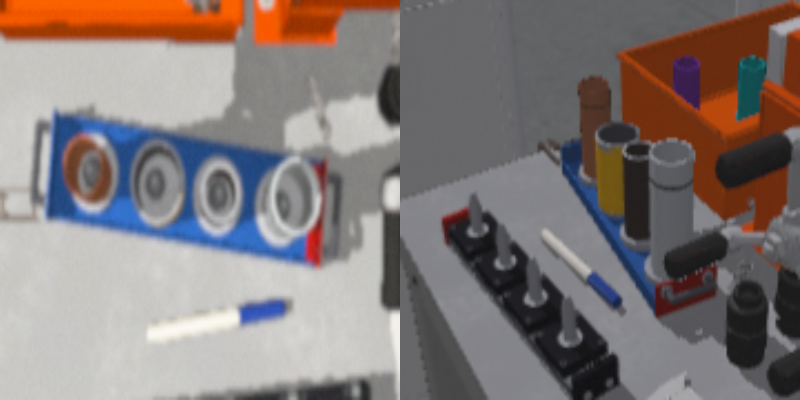

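The picture shows all four upright over their spigots. From the red plate they run galvanised (295,197), dark (218,196), yellow (158,183), copper (90,172), and the rail is empty.

```bash
python3 -c "
from workcell import manip
print(manip.sign_off())"
```

```text
the job is handed in; nothing more can be done
None
```

The job is handed in: all four tubes stand upright over their spigots on the carry rack, in order from its red end (galvanised, dark, yellow, copper), each lowered into contact before release; about 31 s of the 106 s used, and the judge's result was not shown.

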